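# Change the filter on a microscope lamp

## Task

Change the filter on the microscope's lamp: close the lamp's shutter, roll the filter drum with a fingertip until the number 3 stands whole in the middle of the window, then open the shutter again. Keep the shutter fully closed whenever the drum turns, slide it fully home both ways, touch the lamp lightly (never with more than 20 N), and leave the dish on its lid and everything else on the bench where it is.

Things in the scene. Friction and masses are not known exactly. Their poses are not given: they have to be found in the camera images.
- lamp: Lamp house fixed to the bench: white box with grey lid, 270 (its x) x 160 (y) mm, lid 110 mm up. Origin: centre of its underside. x runs from its front (round light port, nearest the robot) to its back, y to its left, z up. On the lid from front to back: black drum rim (x -84 to -50 mm), white window hood (x -46 to -14, 64 mm wide, top 127 mm up), shutter knob on its track (x 30), clear dish.
- rim_top (a point): Top of the drum's bare rubber rim, midway across its 34 mm width (x), 123 mm up, 13 mm proud of the lid; axes as the lamp's. Drum radius 34 mm, axle along x. The hood's wall begins 21 mm behind (+x), 4 mm higher. Rigid: pressing 1 mm deeper adds 15 N or more. Turned by friction of a fingertip pressed with some 6 to 13 N and drawn along y; takes about 3.5 N at the rim, slips under less.
- window (a point): Middle of the window in the hood's top, 18 (x) x 20 (y) mm, 37 mm behind rim_top; axes as the lamp's. One white numeral of the drum, 15 mm tall, shows in it, upright as read from the lamp's front. A short black mark before and behind the window shows its middle.
- drum (a joint): Turn of the filter drum, rad. The numbers 1 to 8 stand pi/4 apart: number n is in the middle of the window at (n - 1) * pi/4, so 3 is at 1.571. The value grows when the top of the rim is rolled to the lamp's left (+y) and falls when rolled to its right (-y). Hard stops at 1 and 8. No click stops: friction holds it where it is left.
- shutter (a joint): Shutter position, m: 0 = fully open (knob at the right end of its track, at the ring sign, lamp's -y), 0.028 = fully closed (left end, at the black disc sign, +y). It takes about 2.5 N to slide, stays where it is left, and has a hard stop at each end.
- shutter_knob (a point): Middle of the shutter's black knob, 124 mm above the bench; axes as the lamp's. The knob is 16 mm (x) by 10 mm (y) and stands 24 mm high on the lid, from a foot 22 by 13 mm and 6 mm high. It slides along the lamp's y.
- dish: Bystander: clear closed petri dish, 61 mm across, 15 mm high, standing on the lamp's lid behind the shutter. Origin: centre of its underside.
- vial_a: Bystander: small white vial with a black cap, 24 mm across, 72 mm high, standing beside the lamp's left side. Origin: centre of its underside.
- vial_b: Bystander: the same, standing beside the lamp's right side.
- dropper: Bystander: small dropper bottle with a dark cap, 38 mm across, 62 mm high. Origin: centre of its underside.
- slide_box: Bystander: white slide box 85 x 100 x 34 mm. Origin: centre of its underside.
- forceps: Bystander: steel forceps, 124 mm long, lying on the paper wipe. Origin: middle of its underside.
- brush: Bystander: thin red paint brush, 190 mm long, lying on the wipe. Origin: middle of its underside.

How it is judged:
On the way, in this order (a step that is already met when the one before it is completed fails the run):
1. the shutter is pushed fully closed (value of joint shutter above 0.0255 m), for 0.1 s.
2. with the shutter closed, the drum is rolled until 3 stands in the middle of the window (value of joint shutter above 0.0255 m and value of joint drum between 1.44 and 1.7 rad), for 0.3 s.
At the end, for the whole second after the job is handed in: The shutter is open to within 2.5 mm of its end, and the drum is at rest with 3 in the middle of the window to within 0.13 rad (4.4 mm along the rim) (value of joint shutter below 0.0025 m and value of joint drum between 1.44 and 1.7 rad and velocity of joint drum between -0.05 and 0.05 rad/s); the robot touches nothing.
It fails at once if the drum is turned while the shutter is not fully closed (value of joint shutter below 0.024 m and (velocity of joint drum above 0.15 rad/s or velocity of joint drum below -0.15 rad/s)).
It fails at once if the lamp, its drum or its shutter is touched with more than 20 N (contact force between any of the fingers, the arm and lamp above 20 N).
It fails at once if a bystander is moved by more than 15 mm (distance of any of dish, vial_a, vial_b, dropper, slide_box, forceps, brush from where it was at the start of the episode above 0.015 m).
It also fails if it takes over 67 s, if anything falls off the work surface, if the arm or the gripper's body presses on something with over 40 N, if the wrist force passes 120 N, or if a joint passes its speed limit or range.

## Robot

A 6-joint arm with a two-finger parallel gripper is mounted at the origin on the work surface. World frame = base frame: x ahead of the robot, y to its left, z up, the work surface at z = 0. Lengths are in m, angles in rad, forces in N, time in s.
With the tool pointing down it reaches from about 0.35 to 0.95 m from the base axis. Payload 17.4 kg.
Tool frame: the origin (TCP) lies between the finger pads; the fingertips stand 17 mm ahead of it and the grasp point (between the pads) lies 2 mm behind it (manip.tips_ahead is the distance from the TCP to the fingertips, in m); x points along the fingers, y is the direction in which the jaws open and shut, and the axes are right-handed (so a half turn about x gives the same grasp; the last joint's range is limited). The gripper opens to 93 mm and grips with 3 to 60 N. Pads are 15 mm wide; open, the fingers measure 128 mm over their backs; the gripper's body (75 mm by 188 mm) begins 65 mm behind the grasp point.
Start: joints at [-1.38, 0.116, 1.442, -0, 1.584, -0.038], TCP at [0.153, -0.657, 0.236] pointing down, gripper open.
Joint ranges: [-2.83, 2.83], [-0.83, 2.19], [0.07, 2.5], [-1.14, 4.28], [0.01, 3], [-2.97, 2.97]. Speed limits (rad/s): [1.89, 1.89, 2.22, 3.14, 3.14, 3.14].

## Interface

Orientations are given as a unit quaternion [w, x, y, z].
In Python, from rig import manip, capture, camera_model gives the robot as it stands.
- The arm moves only by the tool move_arm, never from a script. Its argument "rows" is a list of rows, each a list of 7 numbers: the shift along the tool's x, y, z as a fraction of full scale, then the turn, a rotation vector about the tool's x, y, z as a fraction of full scale, then the opening, from 0 (shut) to 1 (fully open). A call has 1 to 20 rows; each row shifts and turns the pose as measured when the row begins, along the tool's axes as they then stand; what a row does not reach is not made up. Full scale, the value 1, is 25 cm for a shift and pi rad for a turn. A row lasts 1/8 s, in which the tool goes at most 62.5 mm and 10.7 degrees, less where a joint would pass 70% of its speed; a pose out of reach is approached as far as the arm can. A call with a number of a shift or a turn outside -1 to 1 is refused whole. A call with a gripper value outside its range is refused whole. The fingers move at their own pace and stop on an object; the grip force is fixed at half the most. Time passes only in rows, so rows that do not move let the fingers close. It gives the time, the measured TCP pose, the force and the opening at its end, in the units of the state.
- manip.get_state(): the state, without advancing time (a new reading comes with each control period).
- capture(name): name is "side" or "top"; returns the picture (420x560x3 uint8, red, green, blue); there is no depth.
- camera_model(name): a dict with "mtx" (3x3 intrinsics, pixels), "rvec" (rotation vector, rad) and "tvec" (3), from world to camera coordinates, as OpenCV has them. Camera axes: x right, y down, z forward; pixel columns grow to the right and rows downward; lengths in m; the calibration is good to about 2 mm. A picture is of the moment at which its call begins. camera_model takes no time and is no camera call.
- manip.sign_off(): hands the job in, once; it reports no verdict.
The state is a dict: "clock": time; "joint_positions": joint angles; "joint_vel": joint speeds; "joint_torque": joint torques, N m; "tool_pos": TCP position; "tool_rot": TCP orientation; "contact_force": force on the tool from outside, world axes, zero at the start; "ft_torque": the same for the moment, N m; "opening": opening from 0.0 (shut) to 1.0 (fully open).
Only numpy, scipy, OpenCV 4.12 (cv2) and the standard library are available. Lean on these libraries where they do the work, as an engineer would, in place of code of your own. Each camera call takes 0.05 s, during which the arm holds its last target. There are 200 camera calls.

## Working session

There is one attempt and no reset: what is moved stays moved. The work goes in short steps, Python scripts to look and compute and a tool call to move; the robot and the scene stay as the last step left them, time stands still between calls to the robot, and variables do not carry over. Pictures are saved under pics/ and viewed, about 8 in all and at most 12, crops included, and the job is handed in when it is done.

Besides the shell and the picture viewer there is one more tool, called after "Request:" as name(argument=value, ...) on one line, values as JSON. move_arm: Moves the arm, as the interface text tells. Shift numbers are shares of 25 cm and turn numbers shares of pi rad, none past 1 either way. Its arguments: {"type":"object","properties":{"rows":{"type":"array","items":{"type":"array","items":{"type":"number"}}}},"required":["rows"]}

```bash
mkdir -p pics
python3 - <<'E'
from rig import manip,capture,camera_model
import cv2
for n in("side","top"):
    cv2.imwrite(f"pics/{n}0.png",cv2.resize(capture(n)[:,:,::-1],(800,600),interpolation=cv2.INTER_CUBIC))
    m=camera_model(n);R=cv2.Rodrigues(m["rvec"])[0];print(n,m["mtx"],-R.T@m["tvec"].ravel(),R)
s=manip.get_state();print(s)
E
```

```text
side [[379.38594246   0.         288.14089845]
 [  0.         379.38594246 213.02438062]
 [  0.           0.           1.        ]] [-0.01982881  0.58137375  0.52534383] [[-6.89194592e-01 -7.24575802e-01  8.49387155e-04]
 [-3.52238084e-01  3.34013337e-01 -8.74278801e-01]
 [ 6.33197557e-01 -6.02847409e-01 -4.85423378e-01]]
top [[408.2621908    0.         285.71275438]
 [  0.         408.2621908  216.68261342]
 [  0.           0.           1.        ]] [0.37969128 0.03674712 1.05725038] [[ 0.01041693 -0.99994218 -0.00266881]
 [-0.98789444 -0.00987823 -0.15481275]
 [ 0.15477744  0.00424918 -0.98794023]]
{'clock': 0.1, 'joint_positions': array([-1.37979553e+00,  1.16435507e-01,  1.44219059e+00,  2.47598332e-05,
        1.58400715e+00, -3.77898581e-02]), 'joint_vel': array([ 0.00025593, -0.00067504, -0.0017882 ,  0.00045353, -0.0017208 ,
       -0.00031461]), 'joint_torque': array([-5.45409348e-04, -7.22893023e+01, -6.23864579e+01,  7.80190341e-02,
        2.28744635e-02, -9.00292866e-05]), 'tool_pos': array([ 0.15306332, -0.65724672,  0.23498558]), 'tool_rot': array([-0.080346  , -0.70246559, -0.081081  ,  0.70250444]), 'contact_force': array([0.47574608, 0.40868477, 0.7073782 ]), 'ft_torque': array([-0.04812521,  0.02244026, -0.0091469 ]), 'opening': 0.9995288634691274}
```

View pics/top0.png

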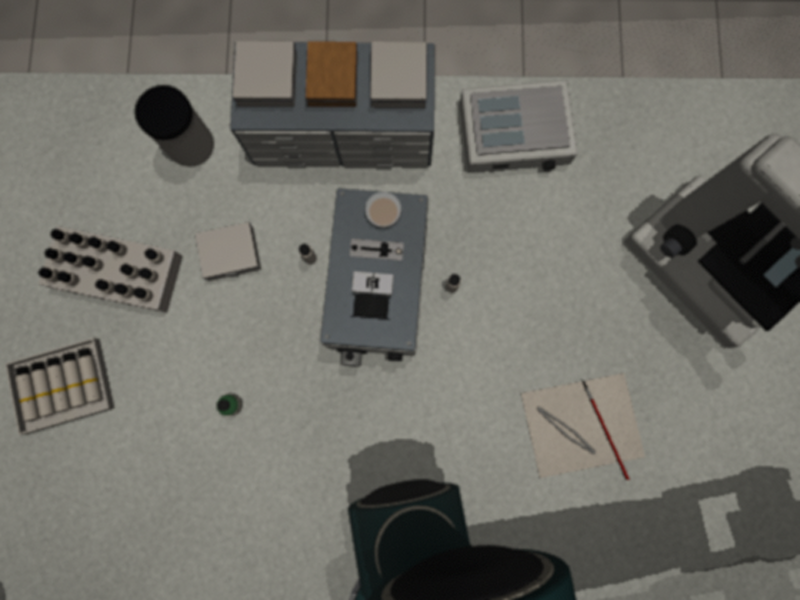

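View pics/side0.png

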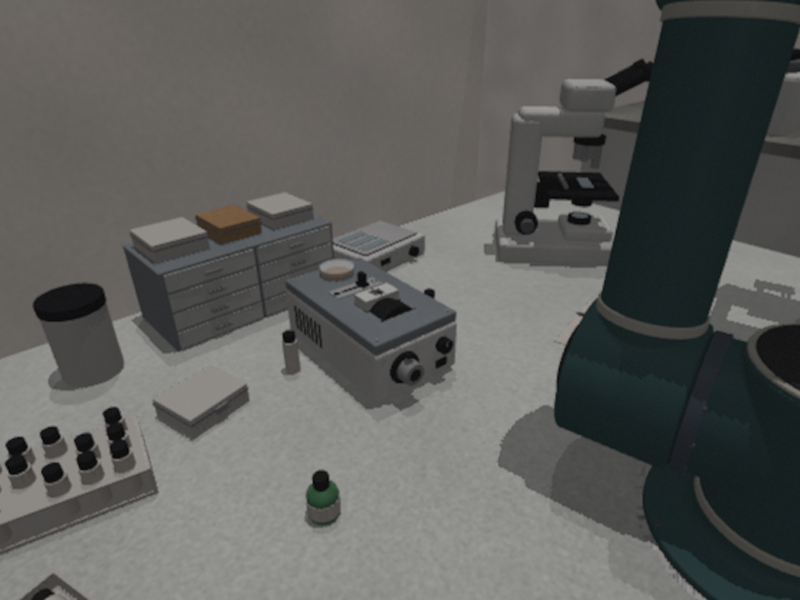

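The top view shows the lamp lid with corners near (338,189), (428,196), (415,353) and (323,346). The hood is at (372,283), the rim at (371,306) and the knob at (383,248). I'll zoom in on both views.

```bash
cat > h.py <<'E'
import numpy as np,cv2
from rig import manip,capture,camera_model
from scipy.spatial.transform import Rotation as Ro
def ray(n,u,v,z):
    m=camera_model(n);R=cv2.Rodrigues(m["rvec"])[0];c=-R.T@m["tvec"].ravel()
    d=R.T@np.linalg.solve(m["mtx"],[u,v,1]);return c+d*(z-c[2])/d[2]
def proj(n,P):
    m=camera_model(n);return cv2.projectPoints(np.float64(P).reshape(-1,1,3),m["rvec"],m["tvec"],m["mtx"],None)[0][:,0]
def crop(n,u0,v0,w,h,k):
    a=capture(n)[v0:v0+h,u0:u0+w,::-1]
    return cv2.convertScaleAbs(cv2.resize(a,None,fx=k,fy=k,interpolation=cv2.INTER_CUBIC),alpha=1.5)
def st():
    s=manip.get_state();w,*q=s["tool_rot"];R=Ro.from_quat([*q,w]).as_matrix()
    print(s["clock"],"pos",s["tool_pos"].round(4),"tip",(s["tool_pos"]+manip.tips_ahead*R[:,0]).round(4),"F",s["contact_force"].round(2),"op",round(s["opening"],3));print(R.round(4))
    return s,R
E
python3 - <<'E'
from h import *
a=crop("top",222,128,80,124,4.8);b=crop("side",195,175,130,110,3.2)
o=np.zeros((596,800,3),np.uint8);o[:a.shape[0],:a.shape[1]]=a[:596];o[:b.shape[0],384:384+b.shape[1]]=b[:,:416]
cv2.imwrite("pics/z1.png",o)
E
```

```text
(no output)
```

View pics/z1.png

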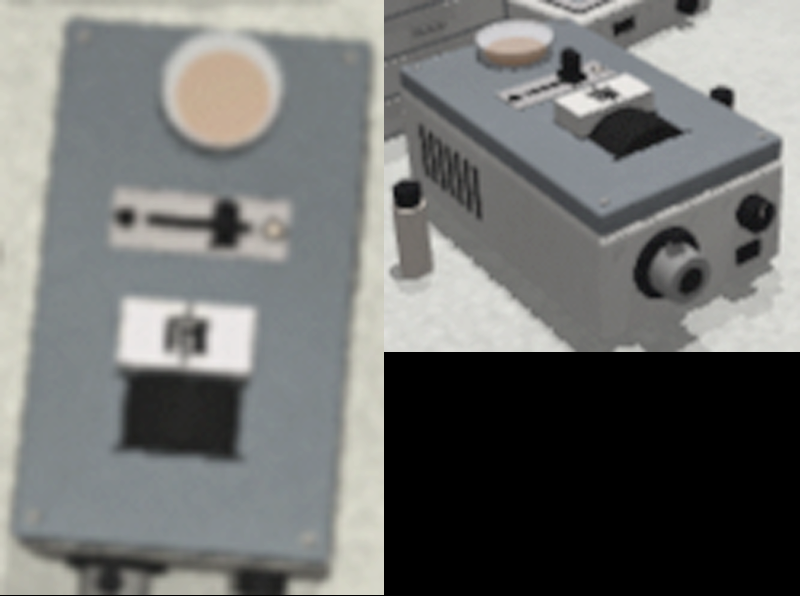

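Run:
```python
from h import *
from scipy.optimize import least_squares
c=np.array([[66,18],[372,42],[328,557],[12,535]])/4.8+[222,128]
L=np.array([[135,80],[135,-80],[-135,-80],[-135,80]])/1000
def T(p,l): 
    l=np.atleast_2d(np.float64(l));y=p[2];R=np.array([[np.cos(y),-np.sin(y)],[np.sin(y),np.cos(y)]])
    return np.c_[l[:,:2]@R.T+p[:2],l[:,2]]
L3=np.c_[L,np.full(4,.11)]
r=least_squares(lambda p:(proj("top",T(p,L3))-c).ravel(),[.55,.05,0])
p=r.x;print("pose",p,r.fun.round(2)); np.save("p.npy",p)
print("knob start,rim,window",T(p,[[.03,-.014,.136],[-.067,0,.123],[-.03,0,.127]]).round(4))
for n in("top","side"):print(n,((proj(n,T(p,[[.03,-.014,.134],[.03,.014,.134],[-.067,0,.123],[-.03,0,.127]]))-([222,128] if n=="top" else [195,175]))*(4.8 if n=="top" else 3.2)).round(0)+([0,0] if n=="top" else [384,0]))
w=proj("top",T(p,[-.03,0,.127]))[0].astype(int)
ws=proj("side",T(p,[-.03,0,.127]))[0].astype(int)
a=np.mean([capture("top")[w[1]-9:w[1]+9,w[0]-12:w[0]+12,::-1].astype(float) for _ in range(3)],0)
b=np.mean([capture("side")[ws[1]-9:ws[1]+9,ws[0]-12:ws[0]+12,::-1].astype(float) for _ in range(3)],0)
f=lambda a:cv2.resize(np.clip(a*1.3,0,255).astype(np.uint8),(400,300),interpolation=cv2.INTER_CUBIC)
cv2.imwrite("pics/w1.png",np.hstack([f(a),f(b)]))
```

```text
pose [ 0.59959006  0.09652117 -0.07122808] [-0.93 -1.7   0.98 -1.62  1.31  1.99 -1.36  0.99]
knob start,rim,window [[0.6285 0.0804 0.136 ]
 [0.5328 0.1013 0.123 ]
 [0.5697 0.0987 0.127 ]]
top [[226. 213.]
 [169. 208.]
 [181. 411.]
 [187. 334.]]
side [[569.  50.]
 [537.  60.]
 [634. 117.]
 [602.  92.]]
```

View pics/w1.png

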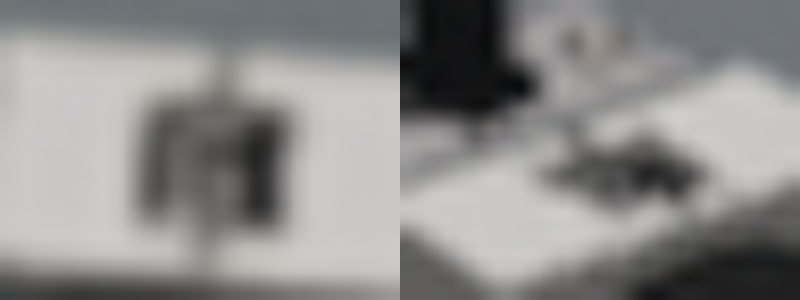

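The lamp pose fits, and the projected knob, rim and window land on what the picture shows. The numeral in the window is near the middle but too coarse to read (left panel, about (210,165)), so I'll work out the tool axes and print the window pixels.

```bash
cat >> h.py <<'E'
p=np.load("p.npy")
def T(l):
    l=np.atleast_2d(np.float64(l));y=p[2];R=np.array([[np.cos(y),-np.sin(y)],[np.sin(y),np.cos(y)]])
    return np.c_[l[:,:2]@R.T+p[:2],l[:,2]]
def lamp(P): 
    y=p[2];R=np.array([[np.cos(y),-np.sin(y)],[np.sin(y),np.cos(y)]]);return np.r_[R.T@(P[:2]-p[:2]),P[2]]
def where():
    s,R=st();t=s["tool_pos"]+manip.tips_ahead*R[:,0]
    print("tip in lamp mm",(lamp(t)*1000).round(1),"tool y yaw rel lamp y",np.degrees(np.arctan2(R[1,1],R[0,1])-p[2]-np.pi/2).round(2));return s,R
E
python3 - <<'E'
from h import *
s,R=where()
for P in ([.25,-.35,.235],[.45,.05,.235],*T([[.03,-.014,.2]])):print((R.T@(np.array(P)-s["tool_pos"])/.25).round(3))
print(capture("top")[:,:,1][189:203,228+28:228+46])
w=proj("top",T([-.03,0,.127]))[0];print(w)
E
```

```text
0.5 pos [ 0.1531 -0.6574  0.2356] tip [ 0.1531 -0.6574  0.2186] F [ 0.7  -0.23  0.21] op 1.001
[[ 0.000e+00  2.268e-01 -9.739e-01]
 [ 1.000e-04 -9.739e-01 -2.268e-01]
 [-1.000e+00 -1.000e-04 -0.000e+00]]
tip in lamp mm [-391.7 -783.8  218.6] tool y yaw rel lamp y -162.81
[ 0.003 -1.11  -0.656]
[ 0.003 -2.486 -1.798]
[ 0.143 -2.443 -2.522]
[[ 94  93  93  91  90  90  89  90  88  88  87  87  88  88  88  89  88  88]
 [115 113 112 110 103  95  96 101 100  98  96  95  94  92  92  90  90  88]
 [141 140 140 137 123 108 116 126 127 124 119 118 116 113 110 109 107 105]
 [153 150 149 144 126 110 127 146 149 145 144 143 141 141 138 138 137 135]
 [145 134 127 123 107  99 119 137 142 146 151 153 152 152 153 152 153 151]
 [128  97  86  86  84  82  90  96 105 126 146 153 155 154 154 154 154 152]
 [113  75  68  77  81  80  70  56  67 108 141 152 154 153 153 154 154 150]
 [103  67  72  74  68  63  50  34  55 107 142 152 153 153 153 154 154 150]
 [ 96  64  76  74  61  58  45  31  63 119 148 154 153 153 154 154 154 147]
 [ 93  61  78  77  73  78  60  37  67 125 151 155 154 154 153 154 154 147]
 [ 91  65  84  80  75  84  63  35  67 126 152 154 153 153 153 154 154 146]
 [101  82  99  93  80  83  63  40  69 125 150 154 153 153 153 154 154 144]
 [125 114 120 107  88  91  87  78  94 132 151 154 153 154 153 154 153 145]
 [146 142 138 120 104 117 129 128 135 146 153 155 154 154 155 153 155 143]]
[260.99239921 197.63062386]
```

Request:
move_arm(rows=[[0,-0.185,-0.11,0,0,0,0.5],[0,-0.185,-0.11,0,0,0,0.5],[0,-0.185,-0.11,0,0,0,0.5],[0,-0.185,-0.11,0,0,0,0.5],[0,-0.185,-0.11,0,0,0,0.5],[0,-0.185,-0.11,0,0,0,0.5],[0,-0.172,-0.143,0,0,0,0.5],[0,-0.172,-0.143,0,0,0,0.5],[0,-0.172,-0.143,0,0,0,0.5],[0,-0.172,-0.143,0,0,0,0.5],[0,-0.172,-0.143,0,0,0,0.5],[0,-0.172,-0.143,0,0,0,0.5],[0,-0.172,-0.143,0,0,0,0.5],[0,-0.172,-0.143,0,0,0,0.5]])

```text
clock: 2.3
tool_pos: [0.4576, 0.0702, 0.2376]
tool_rot: [0.08, 0.706, 0.077, -0.699]
contact_force: [0.9, -0.7, -0.3]
opening: 0.498
```

Run:
```python
from h import *
s,R=where()
for P in T([[.03,-.014,.217]]):print((R.T@(np.array(P)-s["tool_pos"])/.25).round(3))
```

```text
2.3 pos [0.4576 0.0702 0.2376] tip [0.4578 0.0701 0.2206] F [ 0.87 -0.71 -0.34] op 0.498
[[ 0.0095  0.2207 -0.9753]
 [-0.0024 -0.9753 -0.2208]
 [-1.      0.0044 -0.0088]]
tip in lamp mm [-139.6  -36.4  220.6] tool y yaw rel lamp y -163.17
[ 0.089  0.11  -0.675]
```

Request:
move_arm(rows=[[0,0,0,0.047,0,0,0.5],[0,0,0,0.047,0,0,0.5],[0.02,-0.03,-0.2,0,0,0,0.5],[0.02,-0.03,-0.2,0,0,0,0.5],[0.02,-0.03,-0.2,0,0,0,0.5],[0.02,0,-0.07,0,0,0,0.5],[0,0,0,0,0,0,0.5]])

```text
clock: 3.18
tool_pos: [0.6324, 0.0849, 0.2193]
tool_rot: [-0.026, 0.711, -0.027, -0.703]
contact_force: [-0.1, -0.1, 0.1]
opening: 0.502
```

Run:
```python
from h import *
s,R=where()
cv2.imwrite("pics/k1.png",np.hstack([crop("top",222,138,80,100,4.5),crop("side",220,150,80,100,4.5)]))
```

```text
3.175 pos [0.6324 0.0849 0.2193] tip [0.6326 0.0849 0.2023] F [-0.1  -0.09  0.06] op 0.502
[[ 1.130e-02 -7.550e-02 -9.971e-01]
 [-1.700e-03 -9.971e-01  7.550e-02]
 [-9.999e-01  8.000e-04 -1.140e-02]]
tip in lamp mm [ 33.7  -9.3 202.3] tool y yaw rel lamp y -180.25
```

View pics/k1.png

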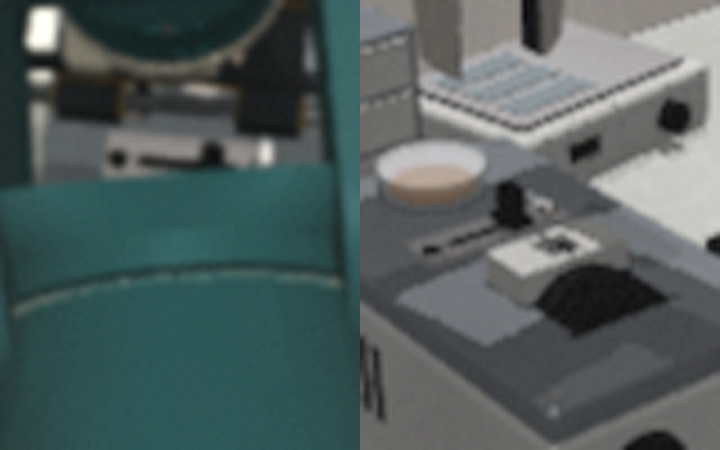

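The fingers straddle the knob from above, and the side view shows a clear space below them. I'll lower them to about 120 mm.

Request:
move_arm(rows=[[0.1,0.01,0.015,0,-0.0036,0,0.5],[0.1,0,0,0,0,0,0.5],[0.07,0,0,0,0,0,0.5],[0.04,0,0,0,0,0,0.5],[0,0,0,0,0,0,0.5]])

```text
clock: 3.9
tool_pos: [0.6245, 0.0826, 0.1393]
tool_rot: [-0.026, 0.707, -0.027, -0.706]
contact_force: [0.1, -0.2, 0.2]
opening: 0.498
```

Run:
```python
from h import *
s,R=where()
cv2.imwrite("pics/k2.png",crop("side",215,150,100,100,5))
```

```text
3.9 pos [0.6245 0.0826 0.1393] tip [0.6246 0.0826 0.1223] F [ 0.09 -0.2   0.25] op 0.498
[[ 1.300e-03 -7.490e-02 -9.972e-01]
 [-4.000e-04 -9.972e-01  7.490e-02]
 [-1.000e+00  3.000e-04 -1.300e-03]]
tip in lamp mm [ 25.9 -12.2 122.3] tool y yaw rel lamp y -180.21
```

View pics/k2.png

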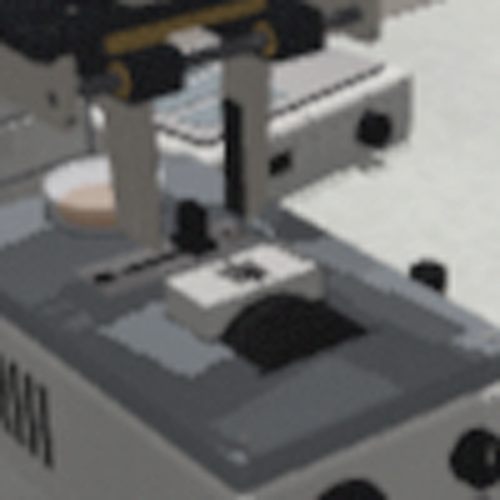

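The open fingers straddle the knob at (190,225). I'll slide towards the lamp's left.

Request:
move_arm(rows=[[0.004,-0.016,-0.016,0,0,0,0.5],[0.002,-0.016,0,0,0,0,0.5],[0,-0.016,0,0,0,0,0.5],[0,-0.01,0,0,0,0,0.5],[0,-0.01,0,0,0,0,0.5],[0,-0.01,0,0,0,0,0.5],[0,-0.01,0,0,0,0,0.5]])

```text
clock: 4.82
tool_pos: [0.6317, 0.1054, 0.1404]
tool_rot: [-0.026, 0.708, -0.027, -0.705]
contact_force: [-0.5, -2.5, -0.3]
opening: 0.503
```

```bash
python3 -c "
from h import *
where()"
```

```text
4.825 pos [0.6317 0.1054 0.1404] tip [0.6318 0.1054 0.1234] F [-0.46 -2.49 -0.34] op 0.503
[[ 4.700e-03 -7.510e-02 -9.972e-01]
 [-1.100e-03 -9.972e-01  7.500e-02]
 [-1.000e+00  7.000e-04 -4.800e-03]]
tip in lamp mm [ 31.5  11.1 123.4] tool y yaw rel lamp y -180.22
```

Request:
move_arm(rows=[[0.008,-0.01,0,0,0,0,0.5],[0.004,-0.01,0,0,0,0,0.5],[0,-0.01,0,0,0,0,0.5],[0,-0.01,0,0,0,0,0.5],[0,-0.008,0,0,0,0,0.5],[0,-0.006,0,0,0,0,0.5]])

```text
clock: 5.58
tool_pos: [0.6329, 0.1196, 0.1376]
tool_rot: [-0.026, 0.709, -0.027, -0.705]
contact_force: [0.9, -2.3, 1.1]
opening: 0.502
```

Request:
move_arm(rows=[[0,-0.006,0,0,0,0,0.5],[0,-0.006,0,0,0,0,0.5]])

```text
clock: 5.82
tool_pos: [0.6332, 0.1228, 0.1376]
tool_rot: [-0.026, 0.709, -0.027, -0.705]
contact_force: [0.3, -2.1, 1.1]
opening: 0.503
```

Request:
move_arm(rows=[[0,-0.006,0,0,0,0,0.5],[0,-0.005,0,0,0,0,0.5]])

```text
clock: 6.08
tool_pos: [0.6334, 0.1257, 0.1376]
tool_rot: [-0.026, 0.708, -0.027, -0.705]
contact_force: [0.4, -2.7, 2.1]
opening: 0.497
```

Request:
move_arm(rows=[[0,-0.004,0,0,0,0,0.5],[0,-0.004,0,0,0,0,0.5]])

```text
clock: 6.32
tool_pos: [0.6335, 0.1272, 0.1375]
tool_rot: [-0.026, 0.708, -0.028, -0.705]
contact_force: [-1.3, -11.6, 1.1]
opening: 0.5
```

Request:
move_arm(rows=[[0,-0.004,0,0,0,0,0.5],[0,-0.004,0,0,0,0,0.5]])

```text
clock: 6.58
tool_pos: [0.6336, 0.1272, 0.1375]
tool_rot: [-0.025, 0.708, -0.029, -0.705]
contact_force: [-1.4, -10.9, 2.4]
opening: 0.505
```

Hard stop reached (11 N, no more travel). I'll back off, lift and close the fingers.

Request:
move_arm(rows=[[0,0.02,0,0,0,0,0.5],[0,0.02,0,0,0,0,0.5],[-0.1,0,0,0,0,0,0.5],[-0.1,0,0,0,0,0,0.0],[0,0,0.14,0,0,0,0.0],[0,0,0.14,0,0,0,0.0],[0,0,0.1,0,0,0,0.0],[0,0,0,0,0,0,0.0],[0,0,0,0,0,0,0.0]])

```text
clock: 7.7
tool_pos: [0.5355, 0.1247, 0.1881]
tool_rot: [-0.026, 0.708, -0.028, -0.705]
contact_force: [-0.5, -0.1, 0.8]
opening: 0.005
```

Run:
```python
from h import *
s,R=where()
cv2.imwrite("pics/k3.png",np.hstack([crop("side",220,150,80,100,5),crop("top",222,138,80,100,5)]))
```

```text
7.7 pos [0.5355 0.1247 0.1881] tip [0.5356 0.1247 0.1711] F [-0.53 -0.09  0.8 ] op 0.005
[[ 0.004  -0.0761 -0.9971]
 [-0.0027 -0.9971  0.0761]
 [-1.      0.0024 -0.0042]]
tip in lamp mm [-65.9  23.5 171.1] tool y yaw rel lamp y -180.29
```

View pics/k3.png

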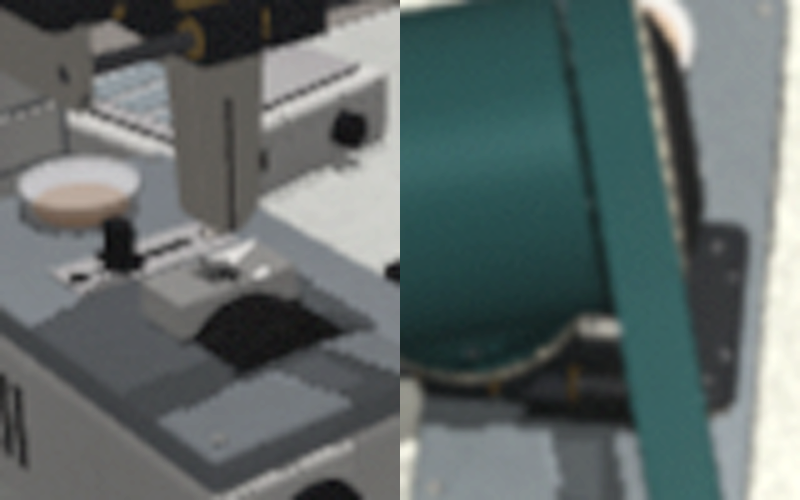

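Request:
move_arm(rows=[[0.08,0.037,0,0,0,0,0.0],[0.06,0,0,0,0,0,0.0],[0.02,0,0,0,0,0,0.0],[0,0,0,0,0,0,0.0],[0,0,0,0,0,0,0.0]])

```text
clock: 8.43
tool_pos: [0.5355, 0.1142, 0.1433]
tool_rot: [-0.026, 0.707, -0.028, -0.706]
contact_force: [0.1, -0.1, -0.3]
opening: 0.005
```

```bash
python3 -c "
from h import *
where()"
```

```text
8.425 pos [0.5355 0.1142 0.1433] tip [0.5355 0.1142 0.1263] F [ 0.07 -0.1  -0.31] op 0.005
[[ 7.00e-04 -7.70e-02 -9.97e-01]
 [-3.30e-03 -9.97e-01  7.70e-02]
 [-1.00e+00  3.20e-03 -9.00e-04]]
tip in lamp mm [-65.2  13.  126.3] tool y yaw rel lamp y -180.33
```

Request:
move_arm(rows=[[0.006,0,0,0,0,0,0.0],[0.003,0,0,0,0,0,0.0],[0.003,0,0,0,0,0,0.0]])

```text
clock: 8.8
tool_pos: [0.5358, 0.1144, 0.1411]
tool_rot: [-0.026, 0.707, -0.028, -0.706]
contact_force: [0.3, 0.1, -0.3]
opening: 0.007
```

Request:
move_arm(rows=[[0.002,0,0,0,0,0,0.0],[0.002,0,0,0,0,0,0.0]])

```text
clock: 9.05
tool_pos: [0.5358, 0.1144, 0.1401]
tool_rot: [-0.026, 0.707, -0.028, -0.706]
contact_force: [0.0, 0.1, 0.2]
opening: 0.007
```

Request:
move_arm(rows=[[0.002,0,0,0,0,0,0.0]])

```text
clock: 9.18
tool_pos: [0.5359, 0.1145, 0.1396]
tool_rot: [-0.026, 0.707, -0.028, -0.706]
contact_force: [0.8, -0.2, -0.0]
opening: 0.006
```

Request:
move_arm(rows=[[0.002,0,0,0,0,0,0.0]])

```text
clock: 9.3
tool_pos: [0.5359, 0.1145, 0.1392]
tool_rot: [-0.026, 0.708, -0.028, -0.706]
contact_force: [-0.6, 0.0, 3.4]
opening: 0.009
```

Request:
move_arm(rows=[[0.002,0,0,0,0,0,0.0]])

```text
clock: 9.43
tool_pos: [0.536, 0.1144, 0.1391]
tool_rot: [-0.026, 0.708, -0.028, -0.706]
contact_force: [-2.3, -0.1, 6.3]
opening: 0.003
```

Request:
move_arm(rows=[[0.0028,0,0,0,0,0,0.0],[0.0028,0.006,0,0,0,0,0.0],[0.0028,0.008,0,0,0,0,0.0]])

```text
clock: 9.8
tool_pos: [0.5359, 0.1124, 0.1394]
tool_rot: [-0.027, 0.708, -0.027, -0.705]
contact_force: [-5.6, 6.3, 9.9]
opening: 0.006
```

Request:
move_arm(rows=[[0.0028,0.008,0,0,0,0,0.0],[0.0028,0.008,0,0,0,0,0.0]])

```text
clock: 10.05
tool_pos: [0.5357, 0.1098, 0.1398]
tool_rot: [-0.028, 0.708, -0.025, -0.705]
contact_force: [-4.3, 5.5, 8.6]
opening: 0.006
```

Request:
move_arm(rows=[[0.0026,0.009,0,0,0,0,0.0],[0.0026,0.009,0,0,0,0,0.0],[0.0026,0.009,0,0,0,0,0.0],[0.0026,0.009,0,0,0,0,0.0]])

```text
clock: 10.55
tool_pos: [0.5352, 0.1031, 0.1402]
tool_rot: [-0.03, 0.709, -0.023, -0.704]
contact_force: [-1.3, 4.1, 5.6]
opening: 0.005
```

Run:
```python
from h import *
where()
cv2.imwrite("pics/k4.png",np.hstack([crop("side",235,170,60,60,10)]))
```

```text
10.55 pos [0.5352 0.1031 0.1402] tip [0.5353 0.1033 0.1232] F [-1.27  4.12  5.56] op 0.005
[[ 0.0075 -0.0742 -0.9972]
 [ 0.0091 -0.9972  0.0743]
 [-0.9999 -0.0096 -0.0068]]
tip in lamp mm [-64.6   2.1 123.2] tool y yaw rel lamp y -180.18
```

View pics/k4.png

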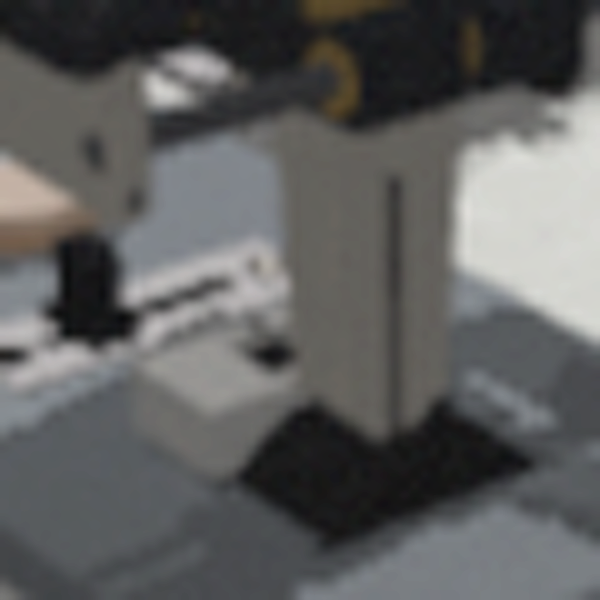

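Request:
move_arm(rows=[[0.0034,0.008,0,0,-0.001,0.002,0.0],[0.0034,0.008,0,0,-0.001,0.002,0.0],[0.0034,0.008,0,0,-0.001,0.002,0.0]])

```text
clock: 10.98
tool_pos: [0.5351, 0.0984, 0.1402]
tool_rot: [0.024, -0.706, 0.028, 0.707]
contact_force: [-4.3, 4.5, 9.1]
opening: 0.008
```

Request:
move_arm(rows=[[0.0034,0.009,0,0,-0.001,0.002,0.0],[0.0034,0.009,0,0,-0.001,0.002,0.0],[0.0034,0.009,0,0,-0.001,0.002,0.0]])

```text
clock: 11.35
tool_pos: [0.5349, 0.093, 0.1399]
tool_rot: [0.018, -0.703, 0.033, 0.71]
contact_force: [-0.2, 2.4, 6.2]
opening: 0.009
```

```bash
python3 -c "
from h import *
where()"
```

```text
11.35 pos [0.5349 0.093  0.1399] tip [0.5347 0.0927 0.1229] F [-0.19  2.39  6.22] op 0.009
[[-0.0103 -0.0729 -0.9973]
 [-0.0211 -0.9971  0.0731]
 [-0.9997  0.0218  0.0087]]
tip in lamp mm [-64.4  -8.4 122.9] tool y yaw rel lamp y -180.1
```

Request:
move_arm(rows=[[-0.06,0,0,0,0.0016,-0.0033,0.0],[-0.1,0,0,0,0.0016,-0.0033,0.0],[0,0,0.2,0,0,0,0.0],[0,0,0.2,0,0,0,0.0],[0,0,0.2,0,0,0,0.0],[0,0,0,0,0,0,0.0]])

```text
clock: 12.1
tool_pos: [0.3828, 0.1048, 0.1891]
tool_rot: [-0.027, 0.71, -0.025, -0.703]
contact_force: [0.0, 0.5, 0.2]
opening: 0.008
```

Run:
```python
from h import *
where()
t=capture("top");print(t[:,:,1][188:203,254:270])
cv2.imwrite("pics/t5.png",t[:,:,::-1]);cv2.imwrite("pics/k5.png",np.hstack([crop("top",241,168,40,40,10),crop("side",245,185,40,40,10)]))
```

```text
12.1 pos [0.3828 0.1048 0.1891] tip [0.383  0.1049 0.1721] F [0.02 0.53 0.22] op 0.008
[[ 0.0097 -0.0737 -0.9972]
 [ 0.0036 -0.9973  0.0737]
 [-0.9999 -0.0043 -0.0094]]
tip in lamp mm [-216.7   -7.1  172.1] tool y yaw rel lamp y -180.14
[[ 97  97  98  97  97  98  97  97  97  97  96  97  96  96  98  97]
 [106 105 103 103 101 101  98  97  98  97  99  96  96  96  97  97]
 [132 130 126 125 124 120 113 105 107 111 111 107 105 105 104 103]
 [157 156 154 154 154 149 136 119 126 139 140 134 132 129 126 123]
 [167 167 165 164 162 158 138 121 140 159 162 159 158 157 154 154]
 [168 166 160 147 140 135 118 109 133 151 155 160 164 167 167 167]
 [168 163 145 118 103  96  82  74  89 104 116 139 159 167 168 168]
 [168 163 141 109  90  79  60  43  44  51  72 118 153 167 167 167]
 [168 161 135  98  72  63  46  31  23  27  61 118 155 167 167 167]
 [168 160 128  87  62  59  47  29  21  27  70 130 161 168 168 167]
 [167 156 117  75  67  80  62  35  21  28  76 137 165 169 167 166]
 [169 153 111  73  77  90  69  37  21  27  76 139 165 168 168 168]
 [167 156 123 102 103  99  70  40  33  37  79 138 163 168 167 168]
 [169 161 143 136 130 112  81  74  82  85 105 144 165 168 166 166]
 [169 166 162 159 152 128 109 123 139 142 147 160 167 168 167 168]]
```

View pics/k5.png

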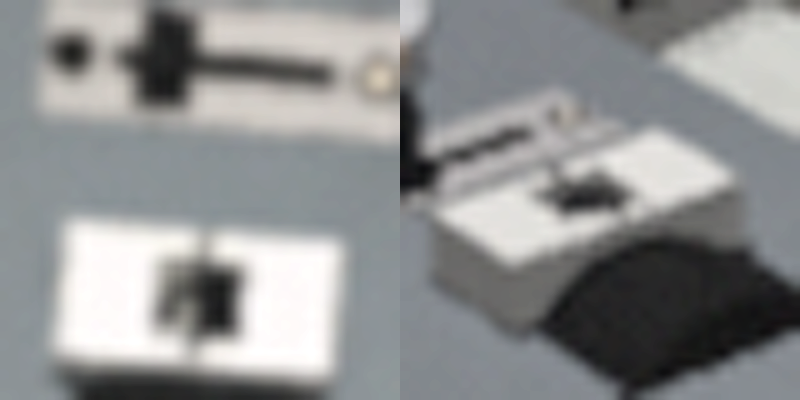

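The top view is clear now. The knob is at the left end of its track (170,55), and a numeral stands left of the window's middle (185,300). I'll match rendered digits against both pictures to identify the number.

```bash
cat > dig.py <<'E'
from h import *
S=10 # px per mm
def tmpl(d,off,wmm,th,font,W=28):
    im=np.zeros((W*S,W*S),np.float32)
    g=np.zeros((300,300),np.uint8);cv2.putText(g,str(d),(60,240),font,7,255,th)
    x,y,w,h=cv2.boundingRect(g);g=g[y:y+h,x:x+w]
    ww=wmm*(.5 if d==1 else 1)
    g=cv2.resize(g,(int(ww*S),15*S)).astype(np.float32)/255
    big=np.zeros((W*S,5*W*S),np.float32);c=big.shape[1]//2;big[W*S//2-75:W*S//2+75,c-g.shape[1]//2:c-g.shape[1]//2+g.shape[1]]=g
    M=np.float32([[1,0,off*S-c+W*S//2],[0,1,0]])  # off>0: picture right (lamp -y)
    im=cv2.warpAffine(big,M,(W*S,W*S))
    return im
def model(digs,wmm,th,font,shift,sz,z=.125):
    """picture window model, 18x20mm; returns 24x20 native px patch at top camera"""
    W=28;num=sum(tmpl(d,o,wmm,th,font) for d,o in digs);num=np.clip(num,0,1)
    a=np.full((W*S,W*S),1.,np.float32);c=W*S//2
    a[c-90:c+90,c-100:c+100]=.12+.6*num[c-90:c+90,c-100:c+100]
    q=np.array([[.014,.014],[.014,-.014],[-.014,-.014],[-.014,.014]])+[-.03,0]
    uv=proj("top",T(np.c_[q,np.full(4,.127)]))+shift-[250,186]
    H=cv2.getPerspectiveTransform(np.float32([[0,0],[W*S,0],[W*S,W*S],[0,W*S]]),np.float32(uv*8+3.5))
    b=cv2.warpPerspective(a,H,(24*8,20*8),borderValue=1.);b=cv2.GaussianBlur(b,(0,0),sz*8)
    return cv2.resize(b,(24,20),interpolation=cv2.INTER_AREA)
E
cat > match.py <<'E'
from dig import *;import sys,itertools
t=cv2.imread(sys.argv[1])[:,:,1]
if t.shape[1]==800: t=cv2.resize(t,(560,420),interpolation=cv2.INTER_AREA)
t=t[186:206,250:274].astype(float)
sl=(slice(5,17),slice(4,18));v=t[sl].ravel()
for d in range(1,9):
    best=(9e9,)
    for f,w,th,o in itertools.product((0,),(8,10),(30,),np.arange(-13,13.5,1.)):
        digs=[(d,o)]+[(d+k,o+26.7*k) for k in(1,) if d<8]+[(d-k,o-26.7*k) for k in(1,) if d>1]
        # value grows when rolled left; picture right = lamp right
        for sx,sy in itertools.product((-1.,-.5,0,.5,1.),(0.,.6,1.2)):
            m=model(digs,w,th,f,[sx,sy],.6)[sl].ravel()
            A=np.c_[m,np.ones_like(m)];c,*_=np.linalg.lstsq(A,v,rcond=None);r=np.sqrt(np.mean((A@c-v)**2))
            if r<best[0]:best=(r,o,w,th,sx,sy)
    print(d,np.round(best,2))
E
time python3 match.py pics/top0.png;python3 match.py pics/t5.png
```

```text
1 [11.59 -5.    8.   30.   -0.5   0.  ]
2 [11.04 -3.    8.   30.   -0.5   0.  ]
3 [11.34 -4.    8.   30.   -0.5   0.  ]
1 [14.89 -7.   10.   30.   -0.5   0.  ]
2 [13.68 -6.    8.   30.   -0.5   0.  ]
3 [13.8 -7.  10.  30.  -0.5  0. ]Traceback (most recent call last):
  File "match.py", line 12, in <module>
    m=model(digs,w,th,f,[sx,sy],.6)[sl].ravel()
      ~~~~~^^^^^^^^^^^^^^^^^^^^^^^^
  File "dig.py", line 19, in model
    uv=proj("top",T(np.c_[q,np.full(4,.127)]))+shift-[250,186]
       ~~~~^^^^^^^^^^^^^^^^^^^^^^^^^^^^^^^^^^^
  File "h.py", line 8, in proj
    m=camera_model(n);return cv2.projectPoints(np.float64(P).reshape(-1,1,3),m["rvec"],m["tvec"],m["mtx"],None)[0][:,0]
ValueError: time passes only in moves, steps and waits

real	0m25.281s
user	0m20.643s
sys	0m0.722s
Traceback (most recent call last):
  File "match.py", line 12, in <module>
    m=model(digs,w,th,f,[sx,sy],.6)[sl].ravel()
      ~~~~~^^^^^^^^^^^^^^^^^^^^^^^^
  File "dig.py", line 19, in model
    uv=proj("top",T(np.c_[q,np.full(4,.127)]))+shift-[250,186]
       ~~~~^^^^^^^^^^^^^^^^^^^^^^^^^^^^^^^^^^^
  File "h.py", line 8, in proj
    m=camera_model(n);return cv2.projectPoints(np.float64(P).reshape(-1,1,3),m["rvec"],m["tvec"],m["mtx"],None)[0][:,0]
ValueError: time passes only in moves, steps and waits
```

```bash
python3 - <<'E'
s=open("dig.py").read()
s=s.replace("S=10 #","CM=camera_model('top')\ndef proj(n,P): return cv2.projectPoints(np.float64(P).reshape(-1,1,3),CM['rvec'],CM['tvec'],CM['mtx'],None)[0][:,0]\nS=10 #")
s=s.replace("    a[c-90","    a[c-140:c+140,c-7:c+7]=.15\n    a[c-90",1)
open("dig.py","w").write(s)
m=open("match.py").read()
m=m.replace("(-1.,-.5,0,.5,1.)","(-.8,-.5,-.2,.1)").replace("(0.,.6,1.2)","(-.6,-.1,.4)").replace("(8,10),(30,)","(9,),(22,36)")
open("match.py","w").write(m)
E
(python3 match.py pics/top0.png; echo; python3 match.py pics/t5.png)
```

```text
1 [10.15 -5.    9.   22.   -0.5  -0.1 ]
2 [ 9.22 -3.    9.   22.   -0.5  -0.1 ]
3 [ 9.63 -3.    9.   22.   -0.5  -0.1 ]
4 [10.51 -3.    9.   22.   -0.5  -0.1 ]
5 [ 9.47 -3.    9.   22.   -0.5  -0.1 ]
6 [ 9.47 -2.    9.   22.   -0.5  -0.1 ]
7 [10.26 -4.    9.   22.   -0.5  -0.1 ]
8 [ 9.68 -3.    9.   22.   -0.5  -0.1 ]

1 [13.1 -7.   9.  22.  -0.5 -0.1]
2 [11.86 -5.    9.   22.   -0.5  -0.1 ]
3 [11.83 -7.    9.   22.   -0.5  -0.1 ]
4 [13.65 -7.    9.   22.   -0.5  -0.1 ]
5 [11.29 -6.    9.   22.   -0.5  -0.1 ]
6 [11.54 -6.    9.   22.   -0.8  -0.1 ]
7 [13.57 -6.    9.   22.   -0.5  -0.1 ]
8 [11.55 -6.    9.   22.   -0.8  -0.1 ]
```

Request:
move_arm(rows=[[0,-0.02,-0.2,0,-0.003,0.001,0.0],[0,-0.025,-0.2,0,0,0,0.0],[0.05,0,-0.2,0,0,0,0.0],[0.08,0,0,0,0,0,0.0],[0.04,0,0,0,0,0,0.0],[0,0,0,0,0,0,0.0]])

```text
clock: 13.0
tool_pos: [0.5449, 0.1036, 0.1439]
tool_rot: [0.027, -0.705, 0.027, 0.708]
contact_force: [-0.1, 0.3, 6.1]
opening: 0.005
```

```bash
python3 -c "
from h import *
where()"
```

```text
13.0 pos [0.5449 0.1036 0.1439] tip [0.5448 0.1036 0.1269] F [-0.14  0.26  6.06] op 0.005
[[-3.400e-03 -7.670e-02 -9.970e-01]
 [ 9.000e-04 -9.971e-01  7.670e-02]
 [-1.000e+00 -6.000e-04  3.500e-03]]
tip in lamp mm [-55.1   3.1 126.9] tool y yaw rel lamp y -180.32
```

It overshot in x and rests on the hood's edge (6 N). I'll lift and back up.

Request:
move_arm(rows=[[-0.02,0,0,0,0,0,0.0],[0,0,0.03,0,0,0,0.0],[0,0,0.012,0,0,0,0.0],[0,0,0,0,0,0,0.0]])

```text
clock: 13.5
tool_pos: [0.5327, 0.1046, 0.1502]
tool_rot: [0.027, -0.706, 0.027, 0.707]
contact_force: [-0.0, -0.2, -0.0]
opening: 0.005
```

```bash
python3 -c "
from h import *
where()"
```

```text
13.5 pos [0.5327 0.1046 0.1502] tip [0.5327 0.1046 0.1332] F [-0.04 -0.24 -0.04] op 0.005
[[-0.002  -0.0763 -0.9971]
 [ 0.0012 -0.9971  0.0763]
 [-1.     -0.0011  0.0021]]
tip in lamp mm [-67.3   3.3 133.2] tool y yaw rel lamp y -180.29
```

Request:
move_arm(rows=[[0.028,0,0,0,0,0,0.0],[0.008,0,0,0,0,0,0.0],[0.003,0,0,0,0,0,0.0],[0.002,0,0,0,0,0,0.0]])

```text
clock: 14.0
tool_pos: [0.5328, 0.1046, 0.1401]
tool_rot: [0.027, -0.706, 0.027, 0.707]
contact_force: [-5.3, -0.2, 9.5]
opening: 0.002
```

Request:
move_arm(rows=[[0.0026,0,0,0,0,0,0.0],[0.0026,0,0,0,0,0,0.0]])

```text
clock: 14.25
tool_pos: [0.5328, 0.1046, 0.1401]
tool_rot: [0.027, -0.706, 0.027, 0.707]
contact_force: [-4.4, 0.1, 7.8]
opening: 0.002
```

Request:
move_arm(rows=[[0.0028,0.008,0,0,0,0.0005,0.0],[0.0028,0.008,0,0,0,0.0005,0.0],[0.0028,0.008,0,0,0,0.0005,0.0],[0.0028,0.004,0,0,0,0,0.0]])

```text
clock: 14.75
tool_pos: [0.5326, 0.0995, 0.1401]
tool_rot: [0.027, -0.706, 0.026, 0.707]
contact_force: [-4.4, 3.8, 8.2]
opening: 0.003
```

Request:
move_arm(rows=[[-0.06,0,0,0,0,0,0.0],[-0.1,0,0,0,0,0,0.0],[0,0,0.2,0,0,0,0.0],[0,0,0.2,0,0,0,0.0],[0,0,0.2,0,0,0,0.0]])

```text
clock: 15.38
tool_pos: [0.3818, 0.1106, 0.1843]
tool_rot: [0.028, -0.706, 0.027, 0.707]
contact_force: [0.1, -0.1, 1.0]
opening: 0.009
```

```bash
python3 - <<'E'
from h import *
where()
t=capture("top");cv2.imwrite("pics/t6.png",t[:,:,::-1])
f=lambda n:cv2.resize(cv2.imread(f"pics/{n}.png")[186:208,248:278],None,fx=13,fy=13,interpolation=cv2.INTER_CUBIC)
a=cv2.resize(cv2.imread("pics/top0.png"),(560,420),interpolation=cv2.INTER_AREA);cv2.imwrite("pics/t0.png",a)
cv2.imwrite("pics/k6.png",np.hstack([cv2.convertScaleAbs(cv2.resize(x,(390,286),interpolation=cv2.INTER_CUBIC),alpha=2) for x in (a[186:208,248:278],cv2.imread("pics/t6.png")[186:208,248:278])]))
E
python3 match.py pics/t6.png
```

```text
15.375 pos [0.3818 0.1106 0.1843] tip [0.3818 0.1106 0.1673] F [ 0.13 -0.08  1.  ] op 0.009
[[-1.40e-03 -7.74e-02 -9.97e-01]
 [ 6.00e-04 -9.97e-01  7.74e-02]
 [-1.00e+00 -4.00e-04  1.40e-03]]
tip in lamp mm [-218.3   -1.5  167.3] tool y yaw rel lamp y -180.36
1 [11.76 -2.    9.   22.   -0.5  -0.1 ]
2 [11.61 -1.    9.   22.   -0.5  -0.1 ]
3 [11.31 -3.    9.   22.   -0.5  -0.1 ]
4 [12.43 -1.    9.   22.   -0.5  -0.1 ]
5 [10.44 -2.    9.   22.   -0.5  -0.1 ]
6 [11.16 -2.    9.   22.   -0.5  -0.1 ]
7 [12.34 -2.    9.   22.   -0.5  -0.1 ]
8 [11.27 -2.    9.   22.   -0.5  -0.1 ]
```

View pics/k6.png

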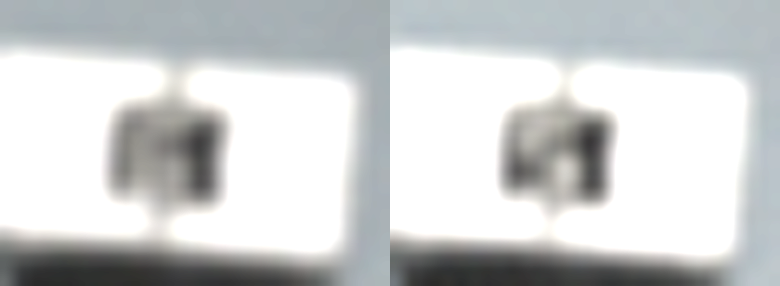

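The left panel (start) reads as 6 and the right panel (now) as 5, about 2 mm left of the middle at (555,155). 3 is therefore about 55 mm more to the right.

Request:
move_arm(rows=[[0,-0.02,-0.2,0,0,0,0.0],[0,-0.03,-0.2,0,0,0,0.0],[0.02,0,-0.12,0,0,0,0.0],[0.06,0,-0.04,0,0,0,0.0],[0.04,0,0,0,0,0,0.0],[0,0,0,0,0,0,0.0]])

```text
clock: 16.18
tool_pos: [0.5212, 0.1131, 0.1593]
tool_rot: [-0.028, 0.709, -0.026, -0.704]
contact_force: [0.7, -0.8, -0.5]
opening: 0.003
```

```bash
python3 -c "
from h import *
where()"
```

```text
16.175 pos [0.5212 0.1131 0.1593] tip [0.5213 0.1131 0.1423] F [ 0.69 -0.77 -0.47] op 0.003
[[ 0.0072 -0.0756 -0.9971]
 [ 0.0022 -0.9971  0.0756]
 [-1.     -0.0028 -0.007 ]]
tip in lamp mm [-79.2  11.  142.3] tool y yaw rel lamp y -180.25
```

Request:
move_arm(rows=[[0.03,-0.01,-0.03,0,-0.002,0.0005,0.0],[0.025,0,-0.02,0,0,0,0.0],[0.01,0,0,0,0,0,0.0],[0.002,0,0,0,0,0,0.0]])

```text
clock: 16.68
tool_pos: [0.534, 0.1151, 0.1427]
tool_rot: [-0.027, 0.707, -0.026, -0.706]
contact_force: [-0.0, -0.3, -0.0]
opening: 0.008
```

Request:
move_arm(rows=[[0.003,0,0,0,0,0,0.0],[0.0026,0,0,0,0,0,0.0],[0.0026,0,0,0,0,0,0.0]])

```text
clock: 17.05
tool_pos: [0.534, 0.1151, 0.1411]
tool_rot: [-0.027, 0.708, -0.026, -0.706]
contact_force: [-1.0, 0.8, 0.1]
opening: 0.004
```

```bash
python3 -c "
from h import *
where()"
```

```text
17.05 pos [0.534  0.1151 0.1411] tip [0.534  0.1151 0.1241] F [-0.98  0.83  0.07] op 0.004
[[ 0.0028 -0.075  -0.9972]
 [ 0.0015 -0.9972  0.0751]
 [-1.     -0.0017 -0.0026]]
tip in lamp mm [-66.7  13.9 124.1] tool y yaw rel lamp y -180.22
```

Request:
move_arm(rows=[[0.003,0,0,0,0,0,0.0],[0.0026,0,0,0,0,0,0.0],[0.0026,0,0,0,0,0,0.0],[0.0028,0,0,0,0,0,0.0]])

```text
clock: 17.55
tool_pos: [0.5341, 0.1151, 0.1389]
tool_rot: [-0.027, 0.708, -0.026, -0.705]
contact_force: [-2.5, -0.7, 8.7]
opening: 0.005
```

Request:
move_arm(rows=[[0.0028,0.008,0,0,0,0.0005,0.0],[0.0028,0.008,0,0,0,0.0005,0.0],[0.0028,0.008,0,0,0,0.0005,0.0],[0.0028,0.008,0,0,0,0.0005,0.0],[0.0028,0.008,0,0,0,0.0005,0.0]])

```text
clock: 18.18
tool_pos: [0.5336, 0.1087, 0.14]
tool_rot: [-0.027, 0.709, -0.025, -0.705]
contact_force: [-4.9, 4.5, 8.2]
opening: 0.003
```

Request:
move_arm(rows=[[0.0028,0.008,0,0,-0.0003,0.0007,0.0],[0.0028,0.008,0,0,-0.0003,0.0007,0.0],[0.0028,0.008,0,0,-0.0003,0.0007,0.0],[0.0028,0.008,0,0,-0.0003,0.0007,0.0],[0.0028,0.008,0,0,-0.0003,0.0007,0.0]])

```text
clock: 18.8
tool_pos: [0.5332, 0.1013, 0.1402]
tool_rot: [-0.025, 0.708, -0.027, -0.706]
contact_force: [-2.7, 4.5, 6.5]
opening: 0.006
```

```bash
python3 -c "
from h import *
where()"
```

```text
18.8 pos [0.5332 0.1013 0.1402] tip [0.5333 0.1012 0.1232] F [-2.69  4.47  6.53] op 0.006
[[ 0.0027 -0.0722 -0.9974]
 [-0.0029 -0.9974  0.0722]
 [-1.      0.0027 -0.0029]]
tip in lamp mm [-66.5  -0.  123.2] tool y yaw rel lamp y -180.06
```

Good control. Continue to about y = -12.

Request:
move_arm(rows=[[0.003,0.009,0,0,0,0.0003,0.0],[0.003,0.009,0,0,0,0.0003,0.0],[0.003,0.009,0,0,0,0.0003,0.0],[0.003,0.009,0,0,0,0.0003,0.0]])

```text
clock: 19.3
tool_pos: [0.5329, 0.0942, 0.14]
tool_rot: [-0.024, 0.708, -0.026, -0.705]
contact_force: [0.0, 2.9, 3.8]
opening: 0.007
```

Request:
move_arm(rows=[[0.003,0.009,0,0,0,0,0.0],[0.003,0.009,0,0,0,0,0.0],[0.003,0.009,0,0,0,0,0.0]])

```text
clock: 19.68
tool_pos: [0.533, 0.0876, 0.1387]
tool_rot: [-0.025, 0.709, -0.025, -0.704]
contact_force: [0.6, 1.8, 4.8]
opening: 0.007
```

```bash
python3 -c "
from h import *
where()"
```

```text
19.675 pos [0.533  0.0876 0.1387] tip [0.5331 0.0876 0.1217] F [0.56 1.83 4.8 ] op 0.007
[[ 6.800e-03 -7.080e-02 -9.975e-01]
 [-1.200e-03 -9.975e-01  7.080e-02]
 [-1.000e+00  7.000e-04 -6.800e-03]]
tip in lamp mm [-65.7 -13.6 121.7] tool y yaw rel lamp y -179.98
```

Request:
move_arm(rows=[[-0.06,0,0,-0.0015,-0.002,0,0.0],[-0.08,0,0,0,0,0,0.0],[0,0,0.2,0,0,0,0.0],[0,0,0.2,0,0,0,0.0],[0,0,0.2,0,0,0,0.0]])

```text
clock: 20.3
tool_pos: [0.3812, 0.0968, 0.1784]
tool_rot: [0.023, -0.706, 0.025, 0.707]
contact_force: [-0.7, 0.9, 0.8]
opening: 0.009
```

```bash
python3 - <<'E'
from h import *
where()
t=capture("top");cv2.imwrite("pics/t7.png",t[:,:,::-1])
a=cv2.imread("pics/t6.png")[:,:,1]
for x in(a,t[:,:,1]):print(x[191:203,254:267])
E
python3 match.py pics/t7.png
```

```text
20.3 pos [0.3812 0.0968 0.1784] tip [0.3812 0.0967 0.1614] F [-0.73  0.92  0.84] op 0.009
[[-0.0018 -0.0678 -0.9977]
 [-0.0021 -0.9977  0.0678]
 [-1.      0.0022  0.0017]]
tip in lamp mm [-217.9  -15.3  161.4] tool y yaw rel lamp y -179.8
[[157 157 155 154 154 150 135 118 126 139 139 135 131]
 [167 167 166 163 162 157 139 122 140 158 161 159 157]
 [168 168 159 146 140 134 118 108 132 150 155 161 165]
 [169 163 140 110 101 100  93  89  97 106 115 139 160]
 [168 159 124  88  89  94  91  86  70  57  73 118 153]
 [168 156 114  79  92  90  77  69  50  32  61 118 155]
 [168 154 107  70  83  78  70  70  51  31  68 129 162]
 [169 154 103  57  61  68  83  99  73  40  74 136 165]
 [169 153 101  54  54  65  84 104  78  40  74 138 166]
 [168 155 112  81  85  86  88  95  72  46  77 137 164]
 [169 161 137 124 124 113  97 100  95  86 104 144 164]
 [169 167 160 157 150 130 114 130 141 142 146 160 167]]
[[156 156 154 153 154 149 134 118 126 139 139 135 131]
 [166 166 165 163 162 158 139 120 140 158 162 158 156]
 [167 167 159 147 139 135 118 108 132 150 155 160 165]
 [167 162 140 107  88  86  76  73  90 104 115 139 159]
 [167 158 123  77  55  51  43  38  43  50  72 118 153]
 [167 156 115  73  62  56  38  25  24  27  61 118 154]
 [168 155 115  82  81  67  39  26  22  28  70 129 160]
 [168 154 111  83  88  72  39  25  22  28  75 137 163]
 [168 153 105  72  82  67  36  24  22  28  76 138 165]
 [167 153 111  81  84  69  40  31  32  37  78 137 163]
 [169 159 136 120 113  92  67  73  83  84 105 144 164]
 [169 166 159 154 145 122 106 123 140 141 147 159 167]]
1 [11.46 -7.    9.   22.   -0.5  -0.1 ]
2 [10.62 -7.    9.   22.   -0.8  -0.1 ]
3 [10.8 -8.   9.  22.  -0.8 -0.1]
4 [11.19 -6.    9.   22.   -0.8  -0.1 ]
5 [10.31 -7.    9.   22.   -0.8  -0.1 ]
6 [ 9.98 -7.    9.   22.   -0.8  -0.1 ]
7 [12.08 -7.    9.   22.   -0.8  -0.1 ]
8 [10.09 -7.    9.   22.   -0.8  -0.1 ]
```

A new numeral, presumably 4, now sits about 7 mm left of the middle, so about 34 mm remains. I'll do it in two strokes.

Request:
move_arm(rows=[[0,-0.035,-0.2,0,0,0,0.0],[0,-0.035,-0.2,0,0,0,0.0],[0,-0.03,-0.13,0,0,0,0.0],[0.05,0,-0.06,0,0,0,0.0],[0.03,0,-0.01,0,0,0,0.0],[0,0,0,0,0,0,0.0]])

```text
clock: 21.1
tool_pos: [0.5331, 0.1127, 0.1684]
tool_rot: [-0.023, 0.71, -0.023, -0.703]
contact_force: [-0.0, -0.5, -0.2]
opening: 0.006
```

```bash
python3 -c "
from h import *
where()"
```

```text
21.1 pos [0.5331 0.1127 0.1684] tip [0.5333 0.1127 0.1514] F [-0.03 -0.52 -0.16] op 0.006
[[ 9.600e-03 -6.610e-02 -9.978e-01]
 [-6.000e-04 -9.978e-01  6.610e-02]
 [-1.000e+00 -0.000e+00 -9.600e-03]]
tip in lamp mm [-67.3  11.4 151.4] tool y yaw rel lamp y -179.71
```

Request:
move_arm(rows=[[0.06,0,0,0.0016,-0.003,0,0.0],[0.03,0,0,0,0,0,0.0],[0.012,0,0,0,0,0,0.0],[0.002,0,0,0,0,0,0.0]])

```text
clock: 21.6
tool_pos: [0.5322, 0.1127, 0.142]
tool_rot: [-0.025, 0.707, -0.025, -0.706]
contact_force: [-0.7, 0.4, 0.8]
opening: 0.004
```

Request:
move_arm(rows=[[0.0028,0,0,0,0,0,0.0],[0.0028,0,0,0,0,0,0.0],[0.0028,0,0,0,0,0,0.0]])

```text
clock: 21.98
tool_pos: [0.5324, 0.1128, 0.1404]
tool_rot: [-0.025, 0.707, -0.025, -0.706]
contact_force: [0.4, 1.1, 0.1]
opening: 0.005
```

Request:
move_arm(rows=[[0.0028,0,0,0,0,0,0.0],[0.0028,0,0,0,0,0,0.0],[0.0028,0,0,0,0,0,0.0],[0.0028,0.008,0,0,0,0.0005,0.0],[0.0028,0.008,0,0,0,0.0005,0.0],[0.0028,0.008,0,0,0,0.0005,0.0],[0.0028,0.008,0,0,0,0.0005,0.0]])

```text
clock: 22.85
tool_pos: [0.5321, 0.1073, 0.1401]
tool_rot: [-0.025, 0.708, -0.025, -0.705]
contact_force: [-4.1, 4.1, 7.4]
opening: 0.009
```

Request:
move_arm(rows=[[0.0028,0.008,0,0,-0.0003,0.0007,0.0],[0.0028,0.008,0,0,-0.0003,0.0007,0.0],[0.0028,0.008,0,0,-0.0003,0.0007,0.0],[0.003,0.008,0,0,-0.0003,0.0007,0.0],[0.003,0.008,0,0,-0.0003,0.0007,0.0]])

```text
clock: 23.48
tool_pos: [0.5318, 0.0999, 0.1401]
tool_rot: [-0.023, 0.707, -0.026, -0.706]
contact_force: [-3.3, 3.9, 7.9]
opening: 0.008
```

```bash
python3 -c "
from h import *
where()"
```

```text
23.475 pos [0.5318 0.0999 0.1401] tip [0.5318 0.0998 0.1231] F [-3.35  3.92  7.94] op 0.008
[[ 0.0012 -0.0688 -0.9976]
 [-0.0049 -0.9976  0.0688]
 [-1.      0.0048 -0.0015]]
tip in lamp mm [-67.9  -1.6 123.1] tool y yaw rel lamp y -179.86
```

Request:
move_arm(rows=[[0.0032,0.008,0,0,0,0,0.0],[0.0032,0.008,0,0,0,0,0.0],[0.0032,0.006,0,0,0,0,0.0],[-0.03,0,0,0,0,0,0.0],[-0.01,-0.04,0,0,0,0,0.0],[0,-0.03,0,0,0,0,0.0],[0,0,0,0,0,0,0.0]])

```text
clock: 24.35
tool_pos: [0.5328, 0.1148, 0.1507]
tool_rot: [-0.024, 0.708, -0.024, -0.706]
contact_force: [-0.1, -1.3, -0.1]
opening: 0.001
```

```bash
python3 -c "
from h import *
where()"
```

```text
24.35 pos [0.5328 0.1148 0.1507] tip [0.5329 0.1148 0.1337] F [-0.13 -1.33 -0.08] op 0.001
[[ 0.0028 -0.0679 -0.9977]
 [-0.0014 -0.9977  0.0679]
 [-1.      0.0012 -0.0029]]
tip in lamp mm [-67.8  13.4 133.7] tool y yaw rel lamp y -179.81
```

Request:
move_arm(rows=[[0.028,0,0,0,0,0,0.0],[0.008,0,0,0,0,0,0.0],[0.003,0,0,0,0,0,0.0],[0.0028,0,0,0,0,0,0.0],[0.0028,0,0,0,0,0,0.0]])

```text
clock: 24.98
tool_pos: [0.5328, 0.1147, 0.139]
tool_rot: [-0.024, 0.708, -0.025, -0.706]
contact_force: [-4.1, 0.5, 8.7]
opening: 0.004
```

Request:
move_arm(rows=[[0.0028,0,0,0,0,0,0.0],[0.0028,0,0,0,0,0,0.0],[0.0028,0.008,0,0,0,0.0005,0.0],[0.0028,0.008,0,0,0,0.0005,0.0],[0.0028,0.008,0,0,0,0.0005,0.0],[0.0028,0.008,0,0,0,0.0005,0.0]])

```text
clock: 25.72
tool_pos: [0.5323, 0.109, 0.14]
tool_rot: [-0.024, 0.708, -0.024, -0.705]
contact_force: [-4.2, 5.2, 8.0]
opening: 0.004
```

Request:
move_arm(rows=[[0.0028,0.008,0,0,-0.0003,0.0007,0.0],[0.0028,0.008,0,0,-0.0003,0.0007,0.0],[0.0028,0.008,0,0,-0.0003,0.0007,0.0],[0.003,0.008,0,0,-0.0003,0.0007,0.0],[0.003,0.008,0,0,-0.0003,0.0007,0.0],[0.003,0.006,0,0,-0.0003,0.0003,0.0]])

```text
clock: 26.48
tool_pos: [0.5322, 0.0995, 0.1402]
tool_rot: [-0.021, 0.707, -0.026, -0.706]
contact_force: [-3.1, 4.0, 8.6]
opening: 0.007
```

Request:
move_arm(rows=[[-0.06,0,0,0,0,0,0.0],[-0.1,0,0,0,0,0,0.0],[0,0,0.2,0,0,0,0.0],[0,0,0.2,0,0,0,0.0],[0,0,0.2,0,0,0,0.0]])

```text
clock: 27.1
tool_pos: [0.3809, 0.109, 0.1835]
tool_rot: [-0.022, 0.707, -0.028, -0.706]
contact_force: [0.4, 1.5, -0.1]
opening: 0.006
```

```bash
python3 - <<'E'
from h import *
where()
t=capture("top");cv2.imwrite("pics/t8.png",t[:,:,::-1])
print(t[:,:,1][191:203,254:267])
cv2.imwrite("pics/k8.png",np.hstack([cv2.convertScaleAbs(cv2.resize(cv2.imread(f"pics/{n}.png")[186:208,248:274],(390,330),interpolation=cv2.INTER_CUBIC),alpha=2) for n in("t6","t8")]))
E
python3 match.py pics/t8.png
```

```text
27.1 pos [0.3809 0.109  0.1835] tip [0.3809 0.1088 0.1665] F [ 0.38  1.47 -0.07] op 0.006
[[ 0.0016 -0.0694 -0.9976]
 [-0.0084 -0.9976  0.0694]
 [-1.      0.0083 -0.0022]]
tip in lamp mm [-219.    -3.3  166.5] tool y yaw rel lamp y -179.9
[[157 156 155 154 153 150 135 119 127 139 140 135 131]
 [166 167 166 164 162 157 139 121 140 159 162 159 158]
 [168 167 159 149 141 135 118 108 131 150 156 161 165]
 [168 163 143 116 102 100  92  80  90 104 116 138 160]
 [169 158 130  99  88  93  93  70  51  49  72 118 153]
 [168 156 120  83  71  82  93  70  36  26  62 118 155]
 [168 156 114  71  59  78  94  72  35  26  69 130 162]
 [169 154 109  65  59  84  95  69  34  27  75 138 165]
 [168 154 106  68  66  78  81  57  29  26  76 139 166]
 [168 155 120  99  97  90  72  50  35  36  79 138 165]
 [168 162 143 134 130 112  85  77  83  84 106 145 165]
 [169 167 161 158 153 131 111 124 139 142 147 159 167]]
1 [12.1 -3.   9.  36.  -0.5 -0.1]
2 [11.02 -4.    9.   22.   -0.5  -0.1 ]
3 [10.92 -4.    9.   22.   -0.5  -0.1 ]
4 [13.  -3.   9.  22.  -0.5 -0.1]
5 [11.28 -4.    9.   22.   -0.5  -0.1 ]
6 [12.17 -4.    9.   22.   -0.5  -0.1 ]
7 [11.71 -3.    9.   36.   -0.5  -0.1 ]
8 [11.49 -4.    9.   22.   -0.5  -0.1 ]
```

View pics/k8.png

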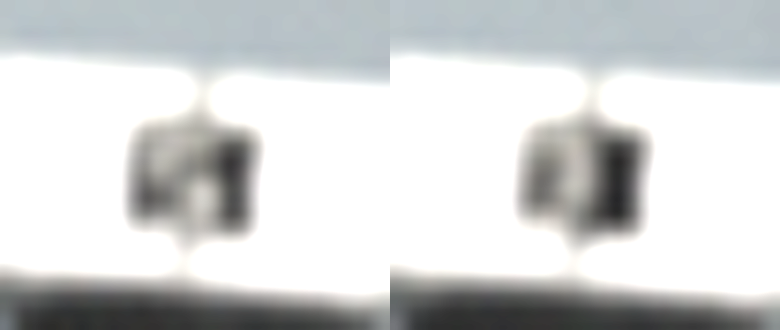

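The right panel reads as 3 (strokes at about (575,180)), about 4 mm left of the middle mark at x≈590. That leaves a final roll of about 4 mm to the right.

Request:
move_arm(rows=[[0,-0.015,-0.2,0,0,0.002,0.0],[0,-0.01,-0.2,0,0,0,0.0],[0,0,-0.13,0,0,0,0.0],[0.05,0,-0.06,0,0,0,0.0],[0.03,0,-0.01,0,0,0,0.0],[0,0,0,0,0,0,0.0]])

```text
clock: 27.9
tool_pos: [0.5313, 0.1045, 0.1711]
tool_rot: [-0.019, 0.711, -0.029, -0.703]
contact_force: [0.6, -0.5, 0.5]
opening: 0.006
```

```bash
python3 -c "
from h import *
where()"
```

```text
27.9 pos [0.5313 0.1045 0.1711] tip [0.5315 0.1043 0.1541] F [ 0.64 -0.53  0.55] op 0.006
[[ 0.0113 -0.0682 -0.9976]
 [-0.0139 -0.9976  0.068 ]
 [-0.9998  0.0131 -0.0122]]
tip in lamp mm [-68.5   2.9 154.1] tool y yaw rel lamp y -179.83
```

Request:
move_arm(rows=[[0.06,-0.004,0,0.001,-0.0036,-0.0044,0.0],[0.04,0,0,0,0,0,0.0],[0.012,0,0,0,0,0,0.0],[0.003,0,0,0,0,0,0.0],[0.002,0,0,0,0,0,0.0]])

```text
clock: 28.52
tool_pos: [0.5305, 0.1056, 0.1412]
tool_rot: [-0.026, 0.707, -0.024, -0.706]
contact_force: [0.2, -0.8, -0.1]
opening: 0.004
```

Request:
move_arm(rows=[[0.0028,0,0,0,0,0,0.0],[0.0028,0,0,0,0,0,0.0],[0.0028,0,0,0,0,0,0.0]])

```text
clock: 28.9
tool_pos: [0.5308, 0.1057, 0.1402]
tool_rot: [-0.026, 0.708, -0.024, -0.706]
contact_force: [-4.4, -1.4, 10.0]
opening: 0.006
```

```bash
python3 -c "
from h import *
where()"
```

```text
28.9 pos [0.5308 0.1057 0.1402] tip [0.5308 0.1058 0.1232] F [-4.37 -1.39  9.97] op 0.006
[[ 0.003  -0.0709 -0.9975]
 [ 0.002  -0.9975  0.0709]
 [-1.     -0.0022 -0.0029]]
tip in lamp mm [-69.3   4.3 123.2] tool y yaw rel lamp y -179.99
```

Request:
move_arm(rows=[[0.0028,0.008,0,0,0,0.0005,0.0],[0.0028,0.008,0,0,0,0.0005,0.0],[0.0028,0.006,0,0,0,0.0005,0.0]])

```text
clock: 29.28
tool_pos: [0.531, 0.1015, 0.1401]
tool_rot: [-0.025, 0.708, -0.025, -0.705]
contact_force: [-1.5, 4.6, 6.0]
opening: 0.006
```

Request:
move_arm(rows=[[0.0028,0.004,0,0,0,0,0.0]])

```text
clock: 29.4
tool_pos: [0.531, 0.1009, 0.1402]
tool_rot: [-0.025, 0.709, -0.024, -0.705]
contact_force: [-3.9, 3.7, 7.0]
opening: 0.007
```

Request:
move_arm(rows=[[-0.06,0,0,0,0,0,0.0],[-0.1,0,0,0,0,0,0.0],[0,0,0.2,0,0,0,0.0],[0,0,0.2,0,0,0,0.0],[0,0,0.2,0,0,0,0.0]])

```text
clock: 30.02
tool_pos: [0.3796, 0.111, 0.1834]
tool_rot: [-0.026, 0.709, -0.025, -0.705]
contact_force: [0.0, 0.4, 0.8]
opening: 0.005
```

```bash
python3 - <<'E'
from h import *
where()
t=capture("top");cv2.imwrite("pics/t9.png",t[:,:,::-1])
print(t[:,:,1][191:203,254:267])
E
python3 match.py pics/t9.png
```

```text
30.025 pos [0.3796 0.111  0.1834] tip [0.3797 0.111  0.1664] F [0.03 0.4  0.82] op 0.005
[[ 6.000e-03 -7.210e-02 -9.974e-01]
 [ 5.000e-04 -9.974e-01  7.210e-02]
 [-1.000e+00 -9.000e-04 -5.900e-03]]
tip in lamp mm [-220.4   -1.2  166.4] tool y yaw rel lamp y -180.05
[[156 157 154 153 154 151 135 119 126 138 140 135 131]
 [167 167 166 164 162 157 138 121 140 159 161 159 158]
 [169 167 159 146 140 135 118 108 131 150 155 160 166]
 [169 163 140 109  96  97  94  94 101 104 115 139 159]
 [168 159 124  79  66  80  96 104  84  59  71 118 152]
 [168 156 113  61  46  62  85 103  78  42  60 118 155]
 [168 155 106  52  39  52  80  99  76  39  68 130 161]
 [168 153 103  50  43  58  86 108  80  41  74 137 165]
 [167 153 102  54  52  63  83 100  74  38  74 138 165]
 [168 155 112  80  86  86  86  90  70  44  77 137 164]
 [169 161 138 124 124 112  96 101  96  86 104 143 164]
 [170 166 160 156 151 130 115 130 142 142 147 160 168]]
1 [10.6  0.   9.  36.  -0.5 -0.1]
2 [10.7  0.   9.  36.  -0.5 -0.1]
3 [10.33 -1.    9.   22.   -0.5  -0.1 ]
4 [11.64  0.    9.   22.   -0.5  -0.1 ]
5 [11.42  0.    9.   22.   -0.5  -0.1 ]
6 [12.2  0.   9.  22.  -0.5 -0.1]
7 [10.94  0.    9.   36.   -0.5  -0.1 ]
8 [11.58  0.    9.   22.   -0.5  -0.1 ]
```

3 is now within about 1 mm of the middle and is the best match. Next I'll go over the knob with open fingers.

Request:
move_arm(rows=[[0,-0.02,-0.2,0,-0.002,0,0.5],[0,-0.02,-0.2,0,0,0,0.5],[0,-0.02,-0.2,0,0,0,0.5],[0,0,-0.2,0,0,0,0.5],[0,0,-0.12,0,0,0,0.5],[0,0,-0.05,0,0,0,0.5],[0,0,0,0,0,0,0.5]])

```text
clock: 30.95
tool_pos: [0.6258, 0.1092, 0.1935]
tool_rot: [-0.026, 0.711, -0.024, -0.703]
contact_force: [0.0, 0.2, -0.1]
opening: 0.495
```

```bash
python3 -c "
from h import *
where()"
```

```text
30.95 pos [0.6258 0.1092 0.1935] tip [0.626  0.1092 0.1765] F [ 0.01  0.17 -0.07] op 0.495
[[ 0.011  -0.07   -0.9975]
 [ 0.0026 -0.9975  0.07  ]
 [-0.9999 -0.0033 -0.0108]]
tip in lamp mm [ 25.4  14.6 176.5] tool y yaw rel lamp y -179.93
```

Request:
move_arm(rows=[[0.1,0,-0.022,0,-0.0035,0,0.5],[0.08,0,0,0,0,0,0.5],[0.035,0,0,0,0,0,0.5],[0.006,0,0,0,0,0,0.5]])

```text
clock: 31.45
tool_pos: [0.6292, 0.1093, 0.1345]
tool_rot: [0.026, -0.706, 0.023, 0.707]
contact_force: [0.4, 0.0, 0.6]
opening: 0.502
```

```bash
python3 -c "
from h import *
where()"
```

```text
31.45 pos [0.6292 0.1093 0.1345] tip [0.6292 0.1094 0.1175] F [0.45 0.04 0.63] op 0.502
[[-0.0015 -0.0693 -0.9976]
 [ 0.0033 -0.9976  0.0693]
 [-1.     -0.0032  0.0017]]
tip in lamp mm [ 28.6  14.9 117.5] tool y yaw rel lamp y -179.89
```

Request:
move_arm(rows=[[-0.01,0.012,0,0,0,0,0.5],[0,0.016,0,0,0,0,0.5],[0,0.016,0,0,0,0,0.5],[0,0.01,0,0,0,0,0.5],[0,0.01,0,0,0,0,0.5],[0,0.01,0,0,0,0,0.5],[0,0.01,0,0,0,0,0.5]])

```text
clock: 32.33
tool_pos: [0.6282, 0.0873, 0.1391]
tool_rot: [-0.026, 0.707, -0.023, -0.706]
contact_force: [0.2, 2.0, 1.3]
opening: 0.5
```

Request:
move_arm(rows=[[0,0.01,0,0,0,0,0.5],[0,0.01,0,0,0,0,0.5],[0,0.01,0,0,0,0,0.5]])

```text
clock: 32.7
tool_pos: [0.6276, 0.0797, 0.139]
tool_rot: [-0.026, 0.707, -0.023, -0.706]
contact_force: [0.1, 2.8, -0.1]
opening: 0.499
```

```bash
python3 -c "
from h import *
where()"
```

```text
32.7 pos [0.6276 0.0797 0.139 ] tip [0.6276 0.0797 0.122 ] F [ 0.1   2.81 -0.09] op 0.499
[[ 1.200e-03 -6.890e-02 -9.976e-01]
 [ 4.800e-03 -9.976e-01  6.890e-02]
 [-1.000e+00 -4.900e-03 -9.000e-04]]
tip in lamp mm [ 29.2 -14.7 122. ] tool y yaw rel lamp y -179.87
```

Request:
move_arm(rows=[[0,0.01,0,0,0,0,0.5],[0,0.01,0,0,0,0,0.5],[0,0.01,0,0,0,0,0.5],[0,0.008,0,0,0,0,0.5],[0,0.006,0,0,0,0,0.5]])

```text
clock: 33.33
tool_pos: [0.6267, 0.0679, 0.139]
tool_rot: [-0.026, 0.707, -0.023, -0.706]
contact_force: [-0.4, 2.4, 1.7]
opening: 0.502
```

Request:
move_arm(rows=[[0,0.006,0,0,0,0,0.5],[0,0.005,0,0,0,0,0.5]])

```text
clock: 33.58
tool_pos: [0.6265, 0.0649, 0.139]
tool_rot: [-0.026, 0.707, -0.023, -0.706]
contact_force: [-0.6, 2.6, 0.3]
opening: 0.501
```

Request:
move_arm(rows=[[0,0.004,0,0,0,0,0.5],[0,0.004,0,0,0,0,0.5],[0,0.004,0,0,0,0,0.5]])

```text
clock: 33.95
tool_pos: [0.6263, 0.0623, 0.139]
tool_rot: [-0.026, 0.707, -0.022, -0.706]
contact_force: [1.1, 9.9, -1.4]
opening: 0.503
```

Request:
move_arm(rows=[[0,0.004,0,0,0,0,0.5],[0,0.004,0,0,0,0,0.5],[0,0.004,0,0,0,0,0.5]])

```text
clock: 34.33
tool_pos: [0.6263, 0.0622, 0.1389]
tool_rot: [-0.028, 0.707, -0.02, -0.706]
contact_force: [1.0, 10.6, -0.5]
opening: 0.503
```

Hard stop on the open side (10 N, no travel). I'll back off, lift, retreat and check.

Request:
move_arm(rows=[[0,-0.02,0,0,0,0,0.5],[0,-0.02,0,0,0,0,0.5],[-0.1,0,0,0,0,0,0.5],[-0.15,0,0,0,0,0,0.5],[-0.05,0,0.2,0,0,0,0.5],[0,0,0.2,0,0,0,0.5],[0,0,0.2,0,0,0,0.5],[0,0,0.2,0,0,0,0.5],[0,0,0.2,0,0,0,0.5],[0,0,0,0,0,0,0.5],[0,0,0,0,0,0,0.5]])

```text
clock: 35.7
tool_pos: [0.3711, 0.0884, 0.216]
tool_rot: [-0.027, 0.708, -0.022, -0.705]
contact_force: [1.0, 0.0, -0.1]
opening: 0.501
```

Run:
```python
from h import *
s,R=where();print(np.abs(s["joint_vel"]).max())
t=capture("top");cv2.imwrite("pics/t10.png",t[:,:,::-1])
print(np.abs(t[188:203,254:267].astype(int)-cv2.imread("pics/t9.png")[188:203,254:267,::-1]).max())
cv2.imwrite("pics/k10.png",crop("top",215,120,100,120,5))
```

```text
35.7 pos [0.3711 0.0884 0.216 ] tip [0.3711 0.0885 0.199 ] F [ 0.97  0.05 -0.14] op 0.501
[[ 0.0042 -0.0687 -0.9976]
 [ 0.0074 -0.9976  0.0687]
 [-1.     -0.0077 -0.0037]]
tip in lamp mm [-227.3  -24.2  199. ] tool y yaw rel lamp y -179.86
0.025307127327185295
2
```

View pics/k10.png

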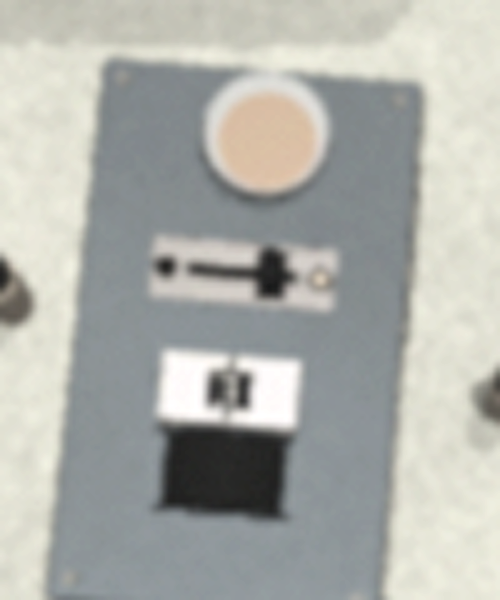

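The picture shows the knob back at its starting end (270,272), the 3 centred under the marks (230,390), and the dish in place. I'll hand it in.

```bash
python3 -c "
from rig import manip
print(manip.sign_off())"
```

```text
the job is handed in; nothing more can be done
None
```

The filter is changed: I closed the shutter, rolled the drum from 6 to 3, reopened the shutter and handed the job in at about 36 s of the 67 s allowed.

- **Shutter:** I pushed the knob until it met the hard stop at each end, with about 11 N closing and 10 N opening. The last picture shows it back where it started, at the open end.
- **Drum:** It took several light fingertip strokes to the lamp's right, past 5 and 4. The 3 stands within about 1 mm of the window's middle. The window picture was unchanged after I reopened the shutter.
- **Reading the numbers:** The window is only about 8 pixels wide in the camera, so the digit-matching program was weak. It ranked 3 best by a small margin, and could not single out the starting 6. I relied on counting numbers as they passed and on how the digits looked.
- **Forces:** Every contact reading I saw stayed below about 13 N in total. That includes one unplanned touch on the hood's edge at about 6 N, when the arm overshot. I only read the force at the end of each move, so brief peaks in between were not seen.
- **Bystanders:** The dish and both vials look undisturbed in the last picture. I didn't re-check the dropper, slide box, forceps or brush; the arm stayed high above the bench, away from the lamp.

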